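# Shut the balance's draft shield and press its tare key

## Task

An empty flask stands on the pan of the laboratory balance, ready to be tared. With the fingertips, gently push the sliding glass top of the draft shield by its grip towards the front of the balance until it is fully shut, so that no draught reaches the pan; only then press the oblong tare key down lightly, let it come back up and withdraw. Do not press the three other keys, and leave the flask on the pan and everything round the balance where it is.

Things in the scene. Friction and masses are not known exactly. Their poses are not given: they have to be found in the camera images.
- balance: White lab balance, fixed, 310 (x) x 200 (y) mm. Origin under its centre on the worktop; x to its rear, y to its left, z up. Front part (x -0.155 to -0.035): low panel, sloping 8 degrees down to the front, 40 to 56 mm high, with display and, nearer the front, four keys. Glass shield: x -0.034 to 0.122, y +-0.09, z to 0.185; rear column to x 0.155, z 0.18. Round pan at x 0.045, y 0, z 0.068.
- hatch (a joint): Sliding glass top of the draft shield (4 mm pane, 156 x 158 mm, upper face at z = 0.1845 in the balance frame). Value in m: 0 fully shut; grows as the pane slides to the rear (balance +x), 0.085 at most. It stays where it is left; friction 1 to 2 N, firm stops.
- hatch_grip (a point): Centre of the top of the glass top's finger grip: a grey upright bar near the pane's front edge, 11 mm thick (x), 54 mm long (y), 24 mm high above the pane. Moves with the pane: x = -0.020 + hatch, y = 0, z = 0.209 in the balance frame. Push its rear face towards the balance's -x to shut the top.
- tare_key (a joint): Travel of the tare key in m: 0 up, 0.005 fully down. Spring: about 1 N starts it, 4.5 N holds it fully down. It counts as pressed beyond half its travel. It moves square to the sloped panel, 8 degrees off vertical.
- tare_key_top (a point): Centre of the top face of the tare key, the only oblong key: 32 (y) x 18 (x) mm, 9 mm above the panel, third from the left in the row of four, at x = -0.125, y = -0.020, z = 0.052 in the balance frame. All keys are of the same white plastic. The shield's front pane is 92 mm behind it and stands 130 mm higher.
- power_key (a joint): Travel of the power key (round, 17 mm across, leftmost of the row, centre at y = +0.070 in the balance frame), 0 up to 0.005 down. Not to be pressed.
- units_key (a joint): Travel of the units key (round, 17 mm across, second from the left, centre at y = +0.026), 0 up to 0.005 down. Not to be pressed.
- print_key (a joint): Travel of the print key (square, 16 mm, rightmost, centre at y = -0.068), 0 up to 0.005 down. Not to be pressed.
- flask: Empty conical glass flask, 51 mm across and 85 mm high, standing on the pan inside the shield. Origin: centre of its underside. To be left as it stands.
- petri: Petri dish with its lid on, 69 mm across, 16 mm high, lying on the grey drain sheet to the left of the balance. Origin: centre of its underside. Leave alone.
- stopper: White rubber stopper, 34 mm across, 26 mm high, on the drain sheet to the left of the balance. Origin: centre of its underside. Leave alone.
- funnel: Blue plastic funnel, 69 mm across, 79 mm high, standing on its mouth on the drain sheet to the left of the balance. Origin: centre of its underside. Leave alone.
- small_stopper: Small black rubber stopper with a hole, 23 mm across, 22 mm high, on the worktop to the right of the balance. Origin: centre of its underside. Leave alone.
- spatula: Thin steel spatula, 210 mm long, 12 mm wide, lying on the worktop along the right side of the balance. Leave alone.
- marker: White marker pen with a black cap, 136 mm long, lying on the worktop to the right of the spatula. Leave alone.

How it is judged (in metres and radians):
On the way, in this order (a step that is already met when the one before it is completed fails the run):
1. the glass top is pushed fully shut (value of joint hatch below 0.003 m), for 0.2 s.
2. the tare key is pressed with the glass top shut (value of joint tare_key above 0.0025 m and value of joint hatch below 0.004 m), for 0.1 s.
At the end, for the whole second after the job is handed in: The glass top is shut (within 4 mm), the tare key was pressed beyond half its travel after that and is up again, the other keys are up, the flask stands upright and still on the pan within 8 mm of where it stood, and the things beside the balance are within 15 mm of where they were (value of joint hatch below 0.004 m and value of joint each of tare_key, power_key, units_key, print_key below 0.001 m and z of flask in the frame of balance between 0.064 and 0.073 m and distance of flask from where it was at the start of the episode below 0.008 m and angle between flask's own z axis and vertical below 0.1 rad and distance of each of petri, stopper, funnel, small_stopper, spatula, marker from where it was at the start of the episode below 0.015 m and linear speed of flask below 0.02 m/s); the robot touches nothing.
It fails at once if the tare key is pressed while the glass top is open (value of joint tare_key above 0.002 m and value of joint hatch above 0.006 m).
It fails at once if another key is pressed (value of joint any of power_key, units_key, print_key above 0.0015 m).
It fails at once if the tare key is pressed hard (over 20 N) instead of lightly (value of joint tare_key above 0.001 m and contact force between the arm and balance above 20 N).
It fails at once if the balance or its glass top is pushed with more than 35 N (contact force between the arm and balance above 35 N).
It fails at once if the flask or a thing beside the balance is shifted, tipped or lifted (distance of flask from where it was at the start of the episode above 0.012 m or angle between flask's own z axis and vertical above 0.25 rad or distance of any of petri, stopper, funnel, small_stopper, spatula, marker from where it was at the start of the episode above 0.015 m).
It also fails if it takes over 51 s, if anything falls off the work surface, if the arm or the gripper's body presses on something with over 40 N, if the wrist force passes 120 N, or if a joint passes its speed limit or range.

## Robot

A 6-joint arm with a two-finger parallel gripper is mounted at the origin on a cart in front of the work surface, level with it; the furniture and walls round the work are solid. World frame = base frame: x ahead of the robot, y to its left, z up, the work surface at z = 0. Lengths are in m, angles in degrees, forces in N, time in s.
With the tool pointing down it reaches from about 0.35 to 0.875 m from the base axis. Payload 4.2 kg.
Tool frame: the origin (TCP) lies on the front face of the gripper's body, between the roots of the fingers; the fingertips stand 70 mm ahead of it and the grasp point (between the pads) lies 51 mm ahead of it; x points along the fingers, y is the direction in which the jaws open and shut, and the axes are right-handed (so a half turn about x gives the same grasp; the last joint's range is limited). The gripper opens to 87 mm and grips with 3 to 60 N. Pads are 19 mm wide; open, the fingers measure 117 mm over their backs; the gripper's body (75 mm by 190 mm) begins 51 mm behind the grasp point.
Start: joints at [87.009, 22.042, 0.453, 0, -68.411, -14.817], TCP at [0.191, 0.595, 0.292] pointing down, gripper open.
Joint ranges: [-179.83, 179.83], [-69.29, 118.12], [-61.27, 80.66], [-181.25, 117.63], [-171.15, -9.14], [-177.46, 177.46]. Speed limits (degrees/s): [159.86, 159.86, 180, 180, 180, 180].

## Interface

Orientations are given as a 3x3 rotation matrix whose columns are the frame's x, y, z axes.
In Python, from station import r, viewer, spotter gives the robot as it stands.
- The arm moves only by the tool move_arm, never from a script. Its argument "series" is a list that holds one entry, the list of rows, each a list of 7 numbers: the turn, a rotation vector about the world's x, y, z scaled (see below), then the shift along the world's x, y, z scaled (see below), then the opening, from 0 (shut) to 1 (fully open). A call has 1 to 20 rows; each row shifts and turns the pose as measured when the row begins; what a row does not reach is not made up. The controller multiplies each number of a shift by 60 mm and each number of a turn by 8 degrees. A row lasts 1/8 s, in which the tool goes at most 62.5 mm and 10.7 degrees, less where a joint would pass 70% of its speed; a pose out of reach is approached as far as the arm can. A call with a number of a shift or a turn outside -1 to 1 is refused whole. A call with a gripper value outside its range is refused whole. The fingers move at their own pace and stop on an object; the grip force is fixed at half the most. Time passes only in rows, so rows that do not move let the fingers close. It gives the time, the measured TCP pose, the force and the opening at its end, in the units of the state.
- r.sense(): the state, without advancing time (a new reading comes with each control period).
- viewer.capture(name): name is "scene" or "side" or "wrist"; returns (picture, depth): 420x560x3 uint8, red, green, blue; 420x560 float32, m along the optical axis (not along the pixel's ray), 0 where there is no reading.
- viewer.camera_params(name): a dict with "mtx" (3x3 intrinsics, pixels), "pose" (4x4, takes a point from camera to world coordinates). Camera axes: x right, y down, z forward; pixel columns grow to the right and rows downward; lengths in m; the calibration is good to about 2 mm. The wrist camera is an equidistant fisheye: a pixel r from the principal point sees the ray r / f radians off the axis. A picture is of the moment at which its call begins: read the wrist's pose just before it. camera_params takes no time and is no camera call; for the wrist camera it gives the pose at the moment of the call.
- r.finish_job(): hands the job in, once; it reports no verdict.
Trained networks look in the newest picture that a camera, given by its name, has taken for a name from the list of things; names that differ only in an ending like _2 or _b are one class to them, and where a whole thing is asked for, a point or a joint stands for the part that bears it (a point fixed in the world has none). Each returns a list of dicts, best first, with "conf" (0 to 1); they miss things now and then, are a little off and sometimes report something else, mostly with a low value. They report only what shows in the picture. A call takes as long as a camera call.
- spotter.find_in(camera, name): "centre" ([column, row] in pixels, amid what is visible of it).
- spotter.trace(camera, name): "mask" (420x560 bool, what is visible of it) and "centre" ([column, row] in pixels, amid what is visible of it).
The state is a dict: "time_s": time; "joints": joint angles; "joint_velocities": joint speeds; "effort": joint torques, N m; "tcp_pos": TCP position; "ee_rot": TCP orientation; "wrist_force": force on the tool from outside, world axes, zero at the start; "moment": the same for the moment, N m; "gripper_width": opening from 0.0 (shut) to 1.0 (fully open).
Only numpy, scipy, OpenCV 4.12 (cv2) and the standard library are available. Lean on these libraries where they do the work, as an engineer would, in place of code of your own. Each camera call takes 0.05 s, during which the arm holds its last target.

## Working session

There is one attempt and no reset: what is moved stays moved. The work goes in short steps, Python scripts to look and compute and a tool call to move; the robot and the scene stay as the last step left them, time stands still between calls to the robot, and variables do not carry over. Pictures are saved under pics/ and viewed, and the job is handed in when it is done.

Besides the shell and the picture viewer there is one more tool, called after "Emit:" by a JSON object that holds its "api" and its "payload", one argument or row to a line. move_arm: Moves the arm, as the interface text tells. Its arguments: {"type":"object","properties":{"series":{"type":"array","items":{"type":"array","items":{"type":"array","items":{"type":"number","minimum":-1,"maximum":1}}}}},"required":["series"]}

```bash
ls; mkdir -p pics
python3 - <<'E'
from station import r, viewer, spotter
import cv2,numpy as np
s=r.sense(); print({k:np.round(v,3).tolist() for k,v in s.items()})
for n in ["scene","side","wrist"]:
    p,d=viewer.capture(n); cv2.imwrite(f"pics/{n}0.png",p[...,::-1]); np.save(f"pics/{n}0.npy",d)
    c=viewer.camera_params(n); print(n,np.round(c["mtx"],1).tolist(),np.round(c["pose"],3).tolist())
    for k in ["balance","hatch_grip","tare_key_top","power_key","print_key"]:
        print(k,[(np.round(x["centre"],1).tolist(),round(x["conf"],2)) for x in spotter.find_in(n,k)][:3])
E
```

```text
pics
{'time_s': 0.0, 'joints': [87.008, 22.092, 0.379, -0.029, -68.412, -14.818], 'joint_velocities': [0.062, 0.049, -0.009, -0.086, 0.009, -0.013], 'effort': [-0.0, -39.066, 18.741, 4.22, 0.011, -0.0], 'tcp_pos': [0.191, 0.595, 0.291], 'ee_rot': [[-0.001, -0.306, -0.952], [-0.002, -0.952, 0.306], [-1.0, 0.002, -0.0]], 'wrist_force': [0.814, -0.695, -0.539], 'moment': [-0.051, -0.021, 0.006], 'gripper_width': 1.003}
scene [[489.0, 0.0, 277.4], [0.0, 489.0, 219.3], [0.0, 0.0, 1.0]] [[0.658, -0.372, 0.655, -0.135], [-0.753, -0.314, 0.578, -0.757], [-0.009, -0.874, -0.487, 0.665], [0.0, 0.0, 0.0, 1.0]]
balance [([289.4, 251.3], 0.91)]
hatch_grip [([320.9, 196.3], 0.59), ([251.6, 293.7], 0.44)]
tare_key_top [([251.0, 298.9], 0.45)]
power_key [([222.8, 273.6], 0.41)]
print_key [([267.6, 305.2], 0.62)]
side [[511.6, 0.0, 278.1], [0.0, 511.6, 212.5], [0.0, 0.0, 1.0]] [[0.304, -0.404, 0.863, -0.66], [-0.953, -0.117, 0.28, -0.537], [-0.012, -0.907, -0.42, 0.73], [0.0, 0.0, 0.0, 1.0]]
balance [([290.1, 230.8], 0.79)]
hatch_grip [([299.7, 189.4], 0.57), ([366.2, 261.2], 0.2)]
tare_key_top []
power_key [([201.2, 233.4], 0.5)]
print_key [([296.3, 270.5], 0.61)]
wrist [[325.2, 0.0, 281.3], [0.0, 325.2, 209.2], [0.0, 0.0, 1.0]] [[-0.306, -0.91, -0.278, 0.268], [-0.952, 0.293, 0.09, 0.569], [-0.001, 0.293, -0.956, 0.385], [0.0, 0.0, 0.0, 1.0]]
balance []
hatch_grip []
tare_key_top []
power_key []
print_key []
```

View pics/scene0.png

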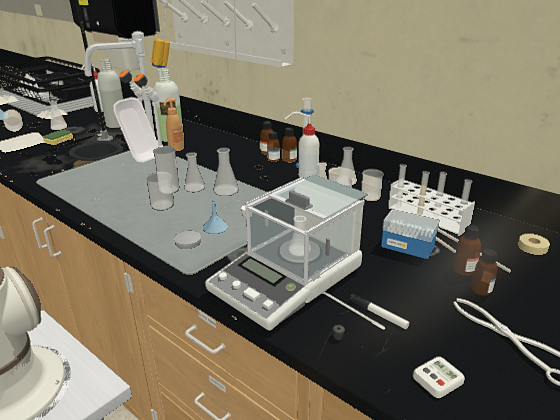

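View pics/side0.png

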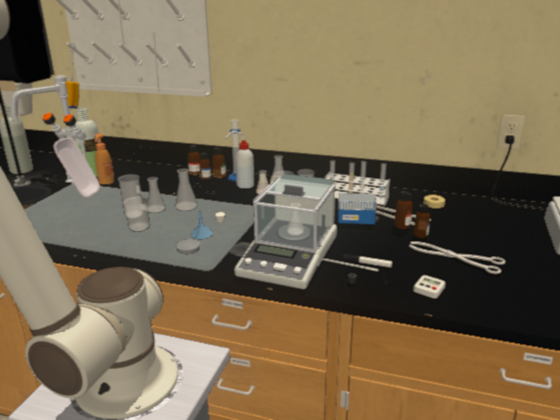

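View pics/wrist0.png

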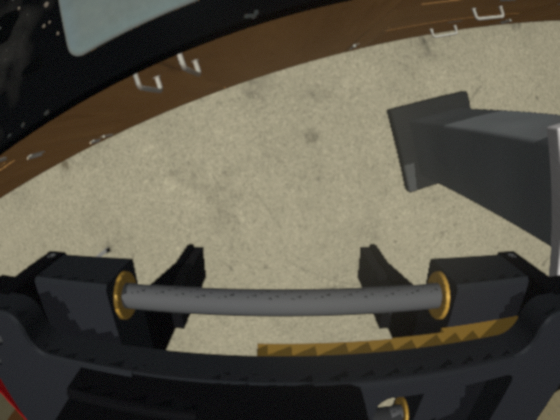

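Run:
```python
import cv2
a=cv2.imread("pics/scene0.png")[170:335,195:375]; cv2.imwrite("pics/z1.png",cv2.resize(a,None,fx=4,fy=3.6,interpolation=cv2.INTER_CUBIC)[:600])
a=cv2.imread("pics/side0.png")[165:290,225:345]; cv2.imwrite("pics/z2.png",cv2.resize(a,None,fx=4.8,fy=4.8,interpolation=cv2.INTER_CUBIC)[:600])
```

```text
(no output)
```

View pics/z1.png

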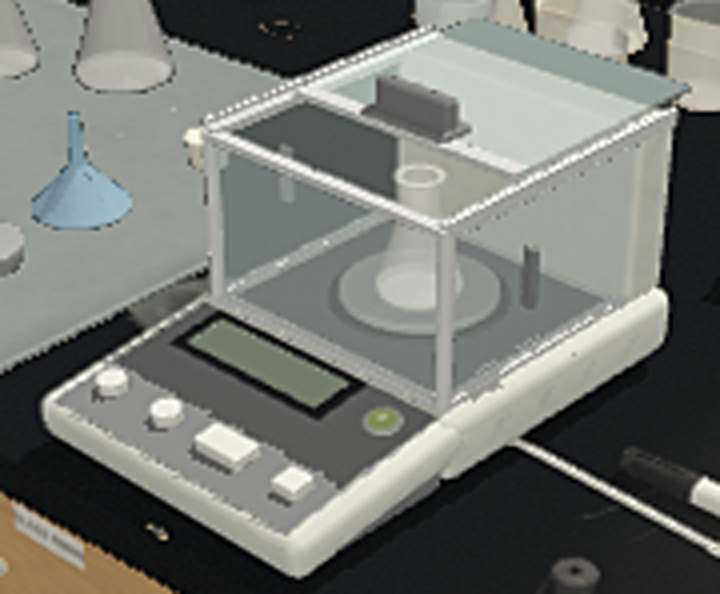

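View pics/z2.png

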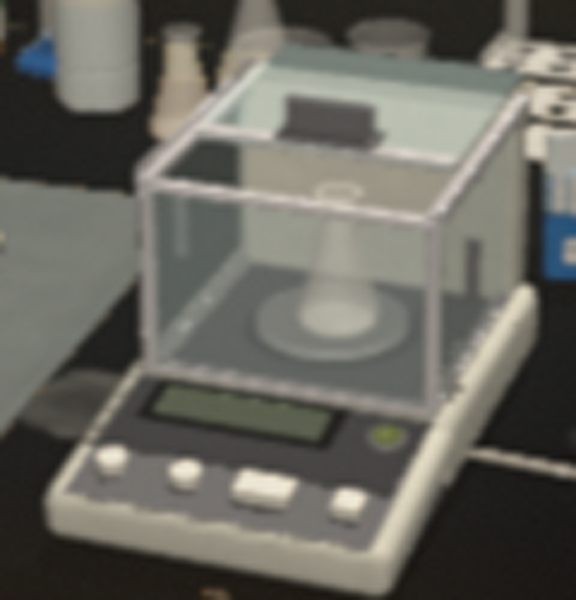

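```bash
cat > fit.py <<'E'
from station import r, viewer, spotter
import numpy as np
from scipy.optimize import least_squares
K={"power":(-.125,.07,.052),"units":(-.125,.026,.052),"tare":(-.125,-.02,.052),"print":(-.125,-.068,.052),"FL":(-.034,.09,.185),"FR":(-.034,-.09,.185)}
obs={"scene":{"power":(112,377),"units":(166,408),"tare":(230,438),"print":(293,479),"FL":(208,124),"FR":(445,228),"grip":(420,92)},
"side":{"power":(112,455),"units":(186,468),"tare":(265,484),"print":(350,497),"FL":(150,180),"FR":(437,213),"grip":(330,99)}}
def pix(n,u): return np.array([195+u[0]/4,170+u[1]/3.6]) if n=="scene" else np.array([225+u[0]/4.8,165+u[1]/4.8])
def proj(n,P):
    c=viewer.camera_params(n); q=np.linalg.inv(c["pose"])@np.append(P,1); return (c["mtx"]@q[:3])[:2]/q[2]
def w(p,P):
    c,s=np.cos(p[2]),np.sin(p[2]); return np.array([p[0]+c*P[0]-s*P[1],p[1]+s*P[0]+c*P[1],P[2]])
def res(p,ns=("scene","side")):
    o=[]
    for n in ns:
        for k,u in obs[n].items():
            P=K[k] if k!="grip" else (-.02+p[3],0,.209)
            o.append(proj(n,w(p,P))-pix(n,u))
    return np.concatenate(o)
if __name__=="__main__":
    for ns in [("scene","side"),("scene",),("side",)]:
        f=least_squares(res,[.6,-.1,0,.06],args=(ns,),loss="soft_l1")
        p=f.x; print(ns,np.round(p,4),"yaw",np.degrees(p[2]),np.round(res(p,ns).reshape(-1,2),1).tolist())
        print("grip",w(p,(-.02+p[3],0,.209)),"tare",w(p,K["tare"]))
E
python3 fit.py
```

```text
('scene', 'side') [ 0.551  -0.1793 -0.0777  0.057 ] yaw -4.453825875656841 [[0.0, -0.0], [-0.2, 0.1], [-1.6, 1.3], [-1.1, 0.6], [-0.7, -1.7], [1.9, -0.5], [-0.4, -0.2], [0.5, -0.8], [0.3, -0.5], [0.2, -0.6], [0.0, 0.2], [-1.6, -3.7], [2.4, -0.8], [1.5, 0.1]]
grip [ 0.58791533 -0.18215824  0.209     ] tare [ 0.42485642 -0.18951801  0.052     ]
('scene',) [ 0.5519 -0.1798 -0.0774  0.0567] yaw -4.4330018513789735 [[0.5, -0.1], [0.2, -0.0], [-1.1, 1.3], [-0.6, 0.5], [-0.3, -1.8], [2.4, -0.6], [-0.1, -0.3]]
grip [ 0.58843727 -0.18262202  0.209     ] tare [ 0.42569255 -0.19006521  0.052     ]
('side',) [ 0.5479 -0.1773 -0.0601  0.0576] yaw -3.4412280693525252 [[-0.1, 0.0], [-0.1, 0.2], [-0.0, -0.0], [-0.1, 0.6], [-2.7, -3.1], [1.7, -0.6], [0.3, 0.3]]
grip [ 0.58547217 -0.17952636  0.209     ] tare [ 0.42193591 -0.18972855  0.052     ]
```

Emit:
{"api": "move_arm", "payload": {
  "series": [
    [[0,0,0.1,0.1,-0.3,0.4,0],[0,0,0.1,0.4,-0.7,0.3,0],[0,0,0.1,0.4,-0.7,0.1,0],[0,0,0.1,0.4,-0.7,0,0],[0,0,0.1,0.4,-0.7,0,0],[0,0,0.1,0.4,-0.7,0,0],[0,0,0.1,0.4,-0.7,0,0],[0,0,0.1,0.4,-0.7,0,0],[0,0,0.1,0.4,-0.7,0,0],[0,0,0.1,0.4,-0.7,0,0],[0,0,0.1,0.4,-0.7,0,0],[0,0,0.1,0.4,-0.7,0,0]]
  ]
}}

```text
time_s: 2.4
tcp_pos: [0.4656, 0.1017, 0.3434]
ee_rot: [[0.007, -0.129, -0.992], [0.005, -0.992, 0.129], [-1.0, -0.006, -0.006]]
wrist_force: [0.5, 0.2, 1.0]
gripper_width: 0.004
```

```bash
cat > st.py <<'E'
from station import r
import numpy as np
s=r.sense(); R=np.array(s["ee_rot"])
print("t",s["time_s"],"j",np.round(s["joints"],1),"tcp",np.round(s["tcp_pos"],4),"tip",np.round(s["tcp_pos"]+R[:,0]*.07,4),"F",np.round(s["wrist_force"],1),"g",s["gripper_width"])
print(np.round(R,3).tolist())
E
python3 st.py
```

```text
t 2.4 j [ 31.9   5.1 -14.7  -0.  -69.7  50.7] tcp [0.4656 0.1017 0.3434] tip [0.4661 0.102  0.2734] F [0.5 0.2 1. ] g 0.00434079354215116
[[0.007, -0.129, -0.992], [0.005, -0.992, 0.129], [-1.0, -0.006, -0.006]]
```

Emit:
{"api": "move_arm", "payload": {
  "series": [
    [[0,0,0.06,0.4,-0.7,0,0],[0,0,0.06,0.4,-0.7,0,0],[0,0,0.06,0.4,-0.7,0,0],[0,0,0.06,0.4,-0.7,0,0],[0,0,0.06,0.4,-0.7,0,0],[0,0,0.06,0.4,-0.7,0,0],[0,0,0.05,0.3,-0.5,0,0],[0,0,0,0,0,0,0]]
  ]
}}

```text
time_s: 3.4
tcp_pos: [0.6327, -0.1939, 0.343]
ee_rot: [[0.008, -0.075, -0.997], [0.006, -0.997, 0.075], [-1.0, -0.007, -0.008]]
wrist_force: [-0.2, 0.4, -0.3]
gripper_width: 0.003
```

```bash
python3 st.py
python3 - <<'E'
from station import r, viewer, spotter
import cv2,numpy as np
for n in ["scene","side","wrist"]:
    p,d=viewer.capture(n); cv2.imwrite(f"pics/{n}1.png",p[...,::-1])
    c=viewer.camera_params(n)
    if n=="wrist": print(np.round(c["pose"],3).tolist())
a=cv2.imread("pics/scene1.png")[130:335,195:395]; b=cv2.imread("pics/side1.png")[130:335,195:395]
cv2.imwrite("pics/z3.png",np.hstack([cv2.resize(x,(400,410),interpolation=cv2.INTER_CUBIC) for x in (a,b)]))
E
```

```text
t 3.4 j [ -3.2  24.   10.9  -0.4 -76.4  89. ] tcp [ 0.6327 -0.1939  0.343 ] tip [ 0.6333 -0.1935  0.273 ] F [-0.2  0.4 -0.3] g 0.0031067167360949014
[[0.008, -0.075, -0.997], [0.006, -0.997, 0.075], [-1.0, -0.007, -0.008]]
[[-0.072, -0.956, -0.283, 0.712], [-0.997, 0.067, 0.028, -0.199], [-0.008, 0.284, -0.959, 0.438], [0.0, 0.0, 0.0, 1.0]]
```

View pics/z3.png

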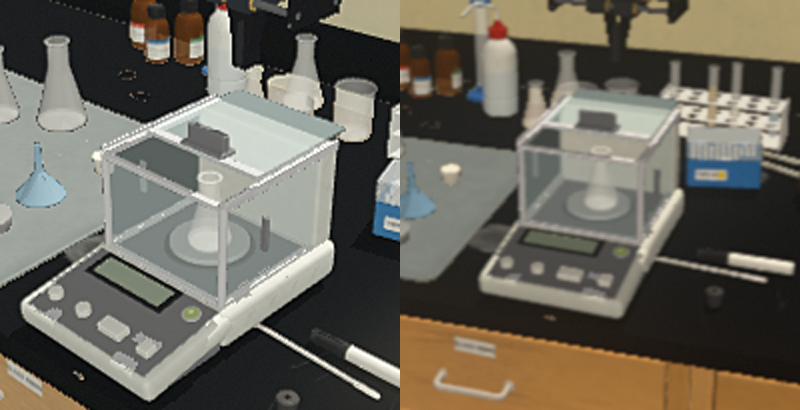

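View pics/wrist1.png

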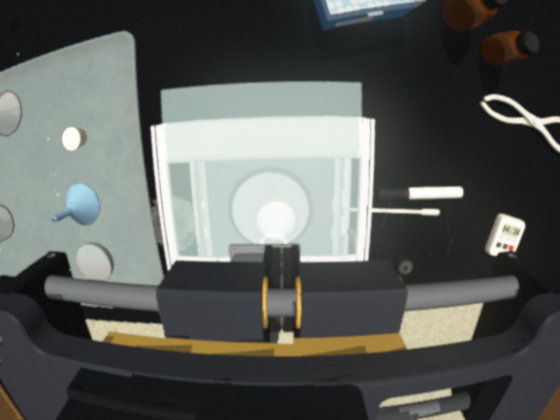

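Emit:
{"api": "move_arm", "payload": {
  "series": [
    [[0,0,0,-0.05,0.1,-0.3,0],[0,0,0,0,0.1,-0.4,0],[0,0,0,0,0,-0.2,0],[0,0,0,0,0,0,0]]
  ]
}}

```text
time_s: 4.05
tcp_pos: [0.6276, -0.1749, 0.2924]
ee_rot: [[0.014, -0.065, -0.998], [0.006, -0.998, 0.066], [-1.0, -0.007, -0.014]]
wrist_force: [-0.8, 0.2, -0.2]
gripper_width: 0.01
```

```bash
python3 st.py
cat > look.py <<'E'
import sys
from station import r, viewer, spotter
import cv2,numpy as np
k=sys.argv[1]; r0,r1,c0,c1=map(int,sys.argv[2:6]); 
o=[]
for n in ["scene","side"]:
    p,d=viewer.capture(n); o.append(cv2.resize(np.ascontiguousarray(p[r0:r1,c0:c1,::-1]),(400,int(400*(r1-r0)/(c1-c0))),interpolation=cv2.INTER_CUBIC))
cv2.imwrite(f"pics/z{k}.png",np.hstack(o))
E
python3 look.py 4 120 290 230 390
```

```text
t 4.05 j [ -1.5  24.4   4.3  -0.4 -69.1  87.9] tcp [ 0.6276 -0.1749  0.2924] tip [ 0.6286 -0.1745  0.2224] F [-0.8  0.2 -0.2] g 0.010287545485931493
[[0.014, -0.065, -0.998], [0.006, -0.998, 0.066], [-1.0, -0.007, -0.014]]
```

View pics/z4.png

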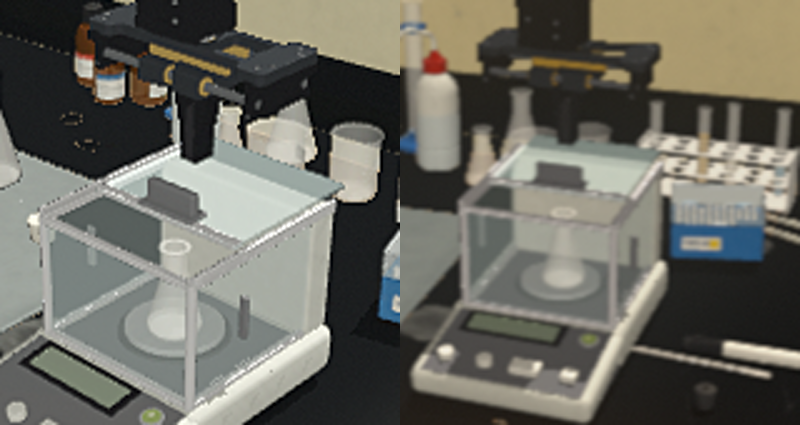

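Emit:
{"api": "move_arm", "payload": {
  "series": [
    [[0,0,0,0,-0.1,-0.25,0],[0,0,0,0,-0.06,-0.2,0],[0,0,0,0,0,0,0]]
  ]
}}

```text
time_s: 4.53
tcp_pos: [0.6285, -0.1861, 0.2659]
ee_rot: [[0.018, -0.067, -0.998], [0.005, -0.998, 0.067], [-1.0, -0.007, -0.018]]
wrist_force: [-0.4, -0.7, -0.3]
gripper_width: 0.004
```

```bash
python3 st.py; python3 look.py 5 120 290 230 390
```

```text
t 4.525 j [ -2.5  25.6   2.4  -0.4 -65.8  88.9] tcp [ 0.6285 -0.1861  0.2659] tip [ 0.6297 -0.1857  0.196 ] F [-0.4 -0.7 -0.3] g 0.0038196007946897335
[[0.018, -0.067, -0.998], [0.005, -0.998, 0.067], [-1.0, -0.007, -0.018]]
```

View pics/z5.png

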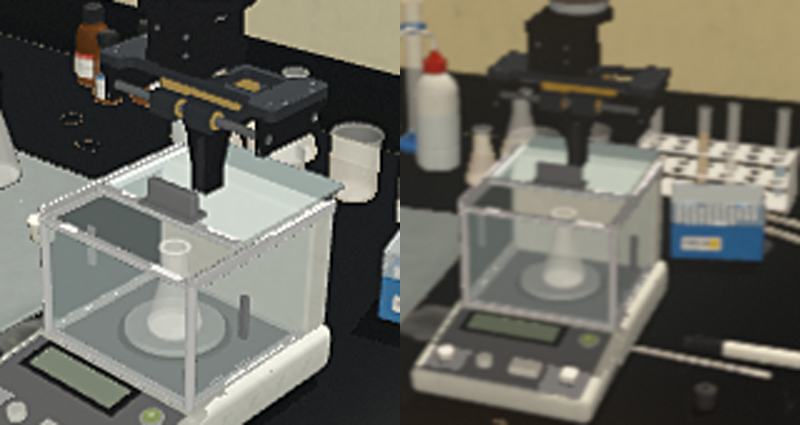

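Emit:
{"api": "move_arm", "payload": {
  "series": [
    [[0,0,0,-0.2,0.01,0,0],[0,0,0,-0.15,0.01,0,0],[0,0,0,-0.12,0.01,0,0],[0,0,0,-0.12,0.01,0,0],[0,0,0,-0.12,0.01,0,0]]
  ]
}}

```text
time_s: 5.25
tcp_pos: [0.585, -0.1829, 0.2688]
ee_rot: [[0.026, -0.065, -0.998], [0.004, -0.998, 0.066], [-1.0, -0.006, -0.026]]
wrist_force: [1.7, -0.1, -1.0]
gripper_width: 0.004
```

```bash
python3 st.py
```

```text
t 5.25 j [ -2.4  21.3  -4.1  -0.3 -63.1  88.7] tcp [ 0.585  -0.1829  0.2688] tip [ 0.5868 -0.1826  0.1988] F [ 1.7 -0.1 -1. ] g 0.004305554630159999
[[0.026, -0.065, -0.998], [0.004, -0.998, 0.066], [-1.0, -0.006, -0.026]]
```

Emit:
{"api": "move_arm", "payload": {
  "series": [
    [[0,0.05,0,-0.12,0.01,-0.02,0],[0,0.05,0,-0.12,0.01,-0.02,0],[0,0.05,0,-0.1,0.01,-0.02,0],[0,0.05,0,-0.1,0.01,-0.02,0]]
  ]
}}

```text
time_s: 5.75
tcp_pos: [0.5576, -0.1804, 0.2655]
ee_rot: [[0.001, -0.065, -0.998], [0.003, -0.998, 0.065], [-1.0, -0.003, -0.0]]
wrist_force: [2.7, 0.4, 0.8]
gripper_width: 0.004
```

```bash
python3 st.py; python3 look.py 6 120 290 230 390
```

```text
t 5.75 j [ -2.2  19.4  -7.4  -0.2 -63.1  88.5] tcp [ 0.5576 -0.1804  0.2655] tip [ 0.5576 -0.1802  0.1955] F [2.7 0.4 0.8] g 0.004292274178757797
[[0.001, -0.065, -0.998], [0.003, -0.998, 0.065], [-1.0, -0.003, -0.0]]
```

View pics/z6.png

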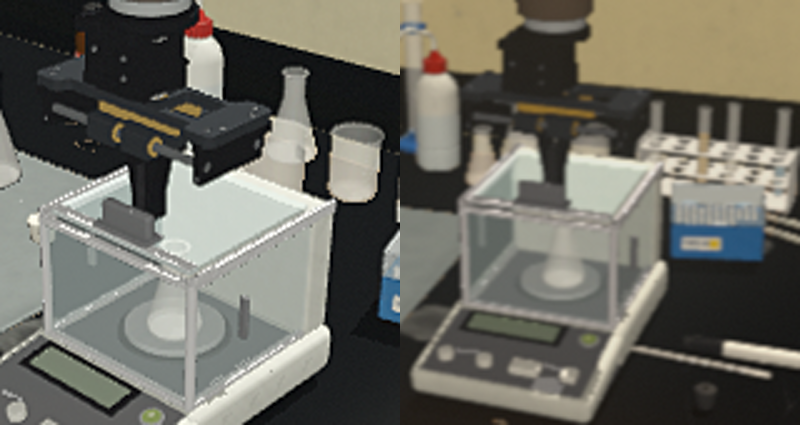

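Emit:
{"api": "move_arm", "payload": {
  "series": [
    [[0,0,0,-0.06,0.005,0,0],[0,0,0,-0.06,0.005,0,0],[0,0,0,-0.05,0.005,0,0],[0,0,0,-0.05,0.005,0,0]]
  ]
}}

```text
time_s: 6.35
tcp_pos: [0.5513, -0.1798, 0.2653]
ee_rot: [[0.022, -0.063, -0.998], [0.0, -0.998, 0.063], [-1.0, -0.002, -0.022]]
wrist_force: [8.4, -1.8, -3.3]
gripper_width: 0.004
```

```bash
python3 st.py
```

```text
t 6.35 j [ -2.1  18.4  -9.1  -0.1 -61.3  88.5] tcp [ 0.5513 -0.1798  0.2653] tip [ 0.5528 -0.1798  0.1953] F [ 8.4 -1.8 -3.3] g 0.003742700349693135
[[0.022, -0.063, -0.998], [0.0, -0.998, 0.063], [-1.0, -0.002, -0.022]]
```

Emit:
{"api": "move_arm", "payload": {
  "series": [
    [[0,0,0,-0.06,0.005,0,0],[0,0,0,-0.06,0.005,0,0],[0,0,0,-0.06,0.005,0,0]]
  ]
}}

```text
time_s: 6.72
tcp_pos: [0.5497, -0.1796, 0.2656]
ee_rot: [[0.048, -0.062, -0.997], [-0.002, -0.998, 0.062], [-0.999, -0.001, -0.048]]
wrist_force: [9.1, -2.6, -6.1]
gripper_width: 0.01
```

```bash
python3 st.py;  python3 look.py 7 150 270 230 350
```

```text
t 6.725 j [ -2.   17.7 -10.2   0.  -59.4  88.5] tcp [ 0.5497 -0.1796  0.2656] tip [ 0.5531 -0.1798  0.1957] F [ 9.1 -2.6 -6.1] g 0.009508419133022441
[[0.048, -0.062, -0.997], [-0.002, -0.998, 0.062], [-0.999, -0.001, -0.048]]
```

View pics/z7.png

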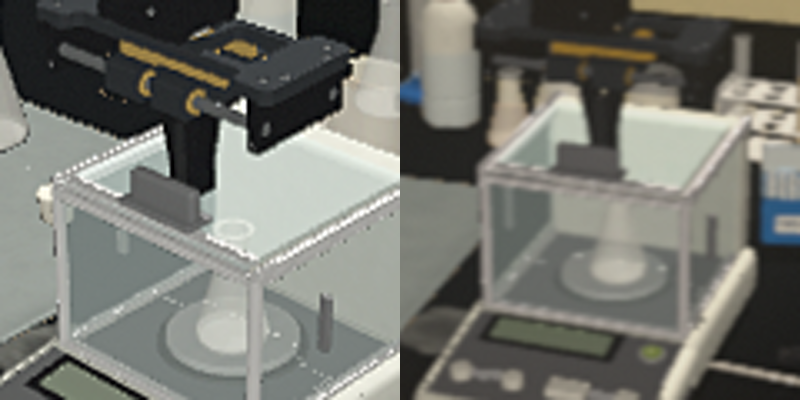

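Emit:
{"api": "move_arm", "payload": {
  "series": [
    [[0,0.2,0,0.2,0,0,0],[0,0.15,0,0.3,0,0.1,0],[0,0,0,0,0,0.7,0],[0,0,0,0,0,0.8,0],[0,0,0,0,0,0.2,0]]
  ]
}}

```text
time_s: 7.45
tcp_pos: [0.5763, -0.1788, 0.3711]
ee_rot: [[-0.02, -0.063, -0.998], [0.001, -0.998, 0.063], [-1.0, 0.0, 0.02]]
wrist_force: [-0.7, 0.6, -0.9]
gripper_width: 0.003
```

```bash
python3 st.py;  python3 look.py 8 165 335 195 365
```

```text
t 7.45 j [ -1.9  18.    5.7  -0.  -78.8  88.3] tcp [ 0.5763 -0.1788  0.3711] tip [ 0.575  -0.1787  0.3011] F [-0.7  0.6 -0.9] g 0.0031320490617618314
[[-0.02, -0.063, -0.998], [0.001, -0.998, 0.063], [-1.0, 0.0, 0.02]]
```

View pics/z8.png

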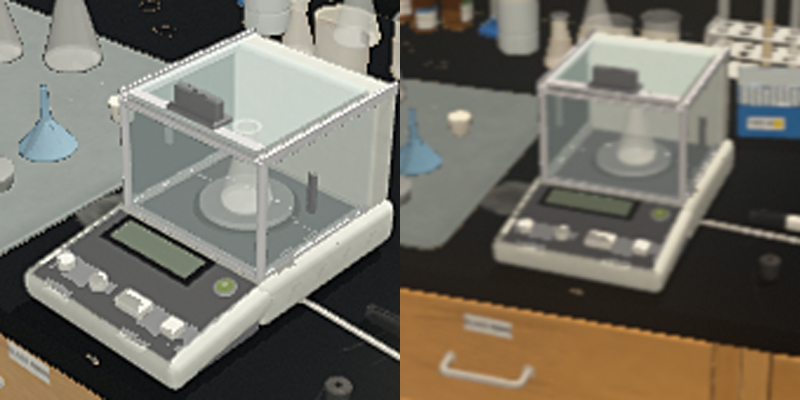

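Run:
```python
from fit import *
p=[.551,-.1793,-.0777,0]
for h in (0,.006,.01):
    print(h,[np.round((proj(n,w(p,(-.02+h,0,.209)))-[195,165])*400/170,1).tolist() for n in("scene","side")])
import cv2
p_,d=viewer.capture("scene");cv2.imwrite("pics/z9.png",cv2.resize(np.ascontiguousarray(p_[190:235,240:310,::-1]),None,fx=11,fy=11,interpolation=cv2.INTER_CUBIC))
```

```text
0 [[200.7, 92.2], [218.1, 66.5]]
0.006 [[205.6, 90.0], [220.0, 64.5]]
0.01 [[208.8, 88.5], [221.3, 63.3]]
```

View pics/z9.png

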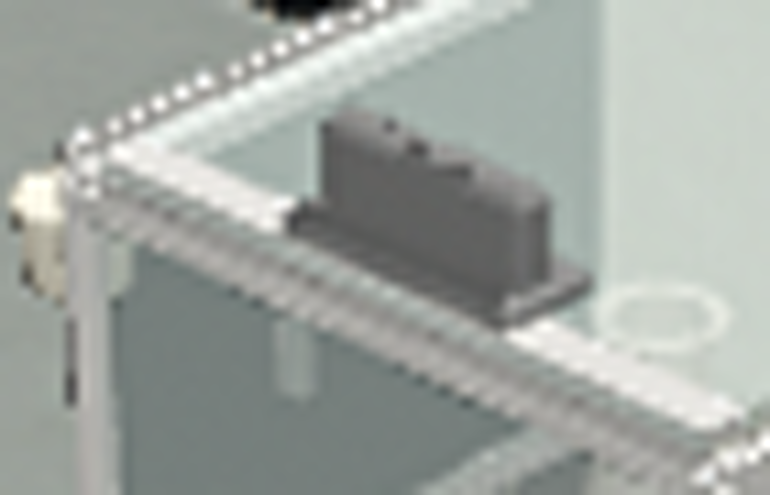

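Emit:
{"api": "move_arm", "payload": {
  "series": [
    [[0,-0.3,0,-0.4,-0.03,0,0],[0,-0.4,0,-0.5,-0.03,0,0],[0,-0.4,0,-0.5,-0.03,0,0],[0,-0.4,0,-0.5,-0.03,0,0],[0,-0.4,0,-0.5,-0.03,0,0],[0,-0.2,0,-0.35,-0.03,0,0],[0,0,0,0,0,0,0]]
  ]
}}

```text
time_s: 8.48
tcp_pos: [0.3988, -0.1876, 0.3496]
ee_rot: [[0.243, -0.062, -0.968], [0.009, -0.998, 0.066], [-0.97, -0.025, -0.242]]
wrist_force: [-0.3, -0.7, 0.1]
gripper_width: 0.002
```

```bash
python3 st.py
```

```text
t 8.475 j [ -4.9  -4.  -23.3  -2.1 -56.8  92.1] tcp [ 0.3988 -0.1876  0.3496] tip [ 0.4158 -0.1869  0.2817] F [-0.3 -0.7  0.1] g 0.0023902783120512564
[[0.243, -0.062, -0.968], [0.009, -0.998, 0.066], [-0.97, -0.025, -0.242]]
```

Emit:
{"api": "move_arm", "payload": {
  "series": [
    [[0,0,0,0.03,-0.01,-0.6,0],[0,0,0,0.03,-0.01,-0.6,0],[0,0,0,0.03,-0.01,-0.6,0],[0,0,0,0.03,-0.01,-0.6,0],[0,0,0,0.03,0,-0.3,0],[0,0,0,0,0,0,0]]
  ]
}}

```text
time_s: 9.22
tcp_pos: [0.4072, -0.1893, 0.1766]
ee_rot: [[0.23, -0.063, -0.971], [0.011, -0.998, 0.067], [-0.973, -0.026, -0.229]]
wrist_force: [-0.8, -0.1, 0.2]
gripper_width: 0.007
```

```bash
python3 st.py; python3 look.py 10 165 335 195 365
python3 - <<'E'
from station import viewer
import cv2,numpy as np
p,d=viewer.capture("wrist"); cv2.imwrite("pics/wrist2.png",p[...,::-1])
E
```

```text
t 9.225 j [ -5.1   8.6 -37.7  -3.6 -30.5  94.2] tcp [ 0.4072 -0.1893  0.1766] tip [ 0.4233 -0.1886  0.1085] F [-0.8 -0.1  0.2] g 0.0065058620192828
[[0.23, -0.063, -0.971], [0.011, -0.998, 0.067], [-0.973, -0.026, -0.229]]
```

View pics/z10.png

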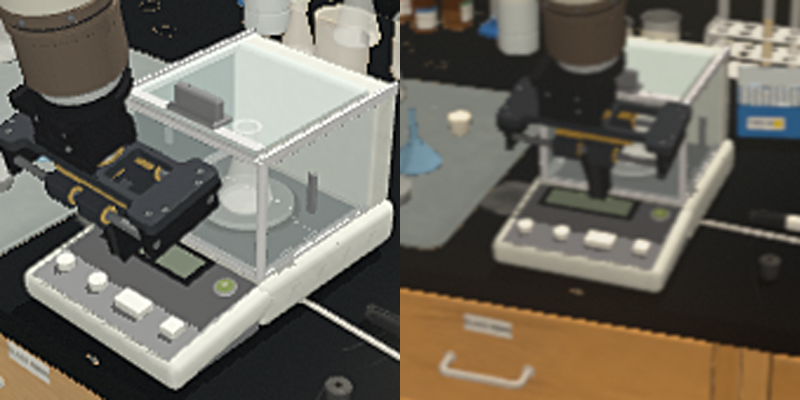

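View pics/wrist2.png

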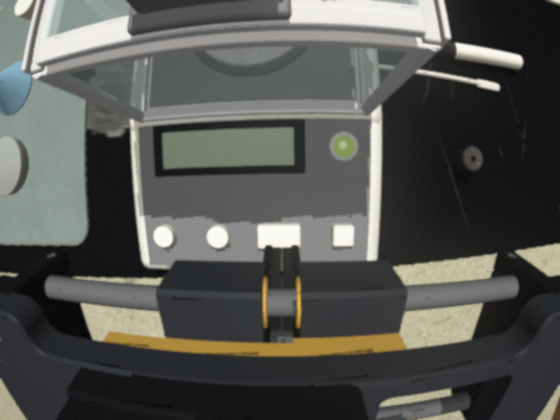

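Run:
```python
from station import viewer
import numpy as np
c=viewer.camera_params("wrist"); M=c["mtx"];T=c["pose"]
for uv in [(164,236.5),(217.5,237),(279,236),(343,236)]:
    v=np.array([uv[0]-M[0,2],uv[1]-M[1,2]]); rr=np.linalg.norm(v); th=rr/M[0,0]
    d=T[:3,:3]@np.append(v/rr*np.sin(th),np.cos(th)); t=(.052-T[2,3])/d[2]; print(uv,np.round(T[:3,3]+t*d,4))
```

```text
(164, 236.5) [ 0.4357 -0.0981  0.052 ]
(217.5, 237) [ 0.4334 -0.1414  0.052 ]
(279, 236) [ 0.4317 -0.1875  0.052 ]
(343, 236) [ 0.4287 -0.2347  0.052 ]
```

Emit:
{"api": "move_arm", "payload": {
  "series": [
    [[0,0,0,0.06,0.01,-0.3,0],[0,0,0,0.06,0,-0.3,0],[0,0,0,0,0,-0.1,0],[0,0,0,0,0,0,0]]
  ]
}}

```text
time_s: 9.88
tcp_pos: [0.4188, -0.1893, 0.1409]
ee_rot: [[0.246, -0.061, -0.967], [0.009, -0.998, 0.065], [-0.969, -0.025, -0.245]]
wrist_force: [0.2, -0.1, -0.7]
gripper_width: 0.004
```

```bash
python3 st.py; python3 look.py 11 240 320 200 280
python3 - <<'E'
from station import viewer
import cv2,numpy as np
p,d=viewer.capture("wrist"); cv2.imwrite("pics/wrist3.png",p[...,::-1])
E
```

```text
t 9.875 j [ -5.   13.  -39.2  -4.3 -23.7  95. ] tcp [ 0.4188 -0.1893  0.1409] tip [ 0.4361 -0.1886  0.0731] F [ 0.2 -0.1 -0.7] g 0.0042840462778912704
[[0.246, -0.061, -0.967], [0.009, -0.998, 0.065], [-0.969, -0.025, -0.245]]
```

View pics/z11.png

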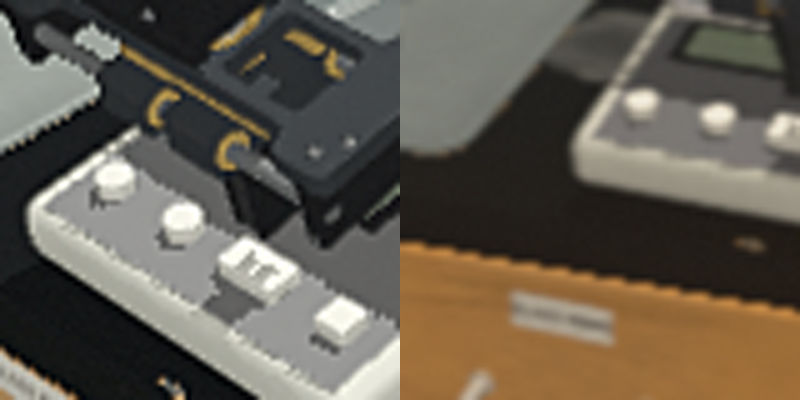

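View pics/wrist3.png

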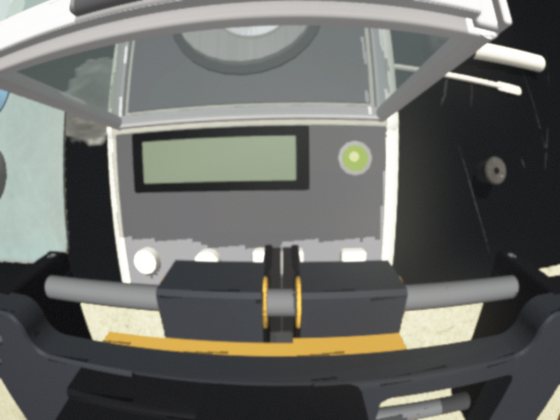

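Run:
```python
from fit import *
for P in [(.4361,-.1886,.0731),(.4361,-.1886,.052),(.430,-.188,.052),(.425,-.1895,.052)]:
    print(P,np.round((proj("scene",P)-[200,240])*5,1),np.round((proj("side",P)-[200,240])*5,1))
p,d=viewer.capture("side")
import cv2; cv2.imwrite("pics/z12.png",cv2.resize(np.ascontiguousarray(p[220:290,240:320,::-1]),None,fx=8,fy=8,interpolation=cv2.INTER_CUBIC))
print((np.round(proj("side",(.4361,-.1886,.0731)))-[240,220])*8,(np.round(proj("side",(.43,-.188,.052)))-[240,220])*8)
```

```text
(0.4361, -0.1886, 0.0731) [270.5 209.4] [406.7  79.9]
(0.4361, -0.1886, 0.052) [272.1 251.2] [407.1 115.3]
(0.43, -0.188, 0.052) [260.8 257.6] [402.5 120.9]
(0.425, -0.1895, 0.052) [254.9 264.9] [402.3 126.1]
[328. 288.] [320. 352.]
```

View pics/z12.png

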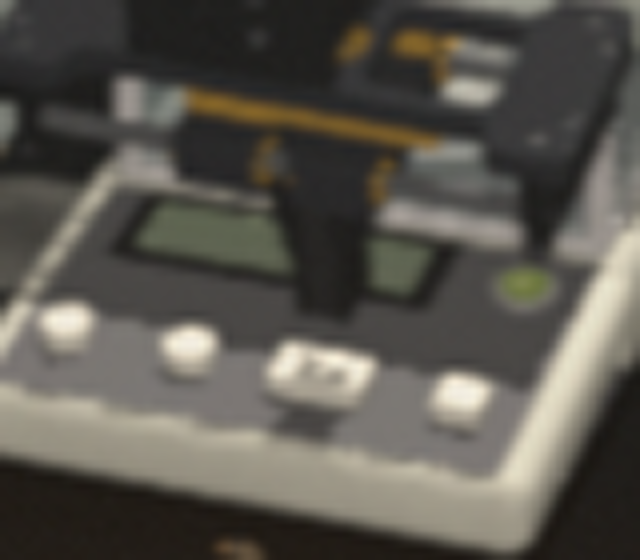

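Emit:
{"api": "move_arm", "payload": {
  "series": [
    [[0,0,0,-0.15,0,-0.1,0],[0,0,0,0,0,-0.1,0],[0,0,0,0,0,0,0]]
  ]
}}

```text
time_s: 10.45
tcp_pos: [0.409, -0.1893, 0.129]
ee_rot: [[0.248, -0.061, -0.967], [0.009, -0.998, 0.065], [-0.969, -0.025, -0.247]]
wrist_force: [0.4, 0.2, 0.0]
gripper_width: 0.005
```

```bash
python3 st.py
```

```text
t 10.45 j [ -5.1  13.5 -41.   -4.9 -21.3  95.8] tcp [ 0.409  -0.1893  0.129 ] tip [ 0.4264 -0.1887  0.0612] F [0.4 0.2 0. ] g 0.004916964639719667
[[0.248, -0.061, -0.967], [0.009, -0.998, 0.065], [-0.969, -0.025, -0.247]]
```

Emit:
{"api": "move_arm", "payload": {
  "series": [
    [[0,0,0,0.01,0,-0.06,0],[0,0,0,0.01,0,-0.06,0],[0,0,0,0,0,0,0]]
  ]
}}

```text
time_s: 10.82
tcp_pos: [0.4106, -0.1893, 0.1211]
ee_rot: [[0.248, -0.061, -0.967], [0.009, -0.998, 0.065], [-0.969, -0.024, -0.247]]
wrist_force: [0.0, -0.5, 1.0]
gripper_width: 0.006
```

```bash
python3 st.py; python3 look.py 13 240 320 200 280
```

```text
t 10.825 j [ -5.1  14.6 -41.2  -5.1 -20.   96.1] tcp [ 0.4106 -0.1893  0.1211] tip [ 0.4279 -0.1887  0.0533] F [ 0.  -0.5  1. ] g 0.005655866350484404
[[0.248, -0.061, -0.967], [0.009, -0.998, 0.065], [-0.969, -0.024, -0.247]]
```

View pics/z13.png

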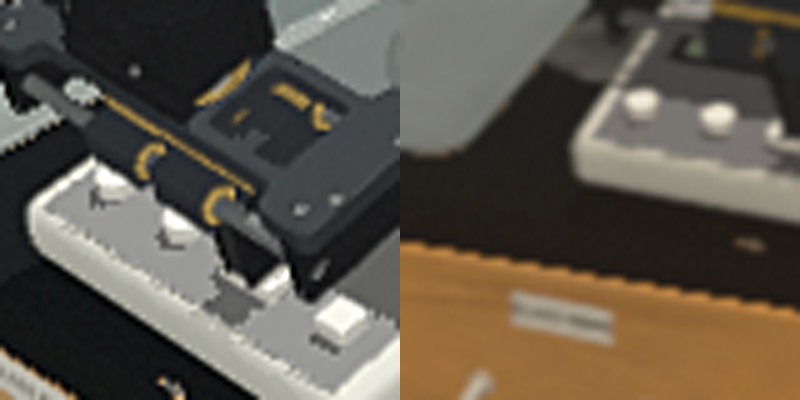

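Emit:
{"api": "move_arm", "payload": {
  "series": [
    [[0,0,0,0,0,-0.05,0]]
  ]
}}

```text
time_s: 11.05
tcp_pos: [0.4111, -0.1894, 0.1187]
ee_rot: [[0.25, -0.061, -0.966], [0.008, -0.998, 0.065], [-0.968, -0.024, -0.249]]
wrist_force: [0.4, -0.5, 2.2]
gripper_width: 0.001
```

```bash
python3 st.py
```

```text
t 11.05 j [ -5.1  14.9 -41.3  -5.3 -19.5  96.2] tcp [ 0.4111 -0.1894  0.1187] tip [ 0.4286 -0.1888  0.0509] F [ 0.4 -0.5  2.2] g 0.0006372200530421308
[[0.25, -0.061, -0.966], [0.008, -0.998, 0.065], [-0.968, -0.024, -0.249]]
```

Emit:
{"api": "move_arm", "payload": {
  "series": [
    [[0,0,0,-0.01,0,-0.05,0],[0,0,0,0,0,0,0]]
  ]
}}

```text
time_s: 11.3
tcp_pos: [0.4114, -0.1894, 0.1161]
ee_rot: [[0.252, -0.06, -0.966], [0.008, -0.998, 0.064], [-0.968, -0.024, -0.251]]
wrist_force: [-0.6, 0.3, 3.7]
gripper_width: 0.002
```

```bash
python3 st.py
```

```text
t 11.3 j [ -5.1  15.2 -41.5  -5.4 -18.9  96.4] tcp [ 0.4114 -0.1894  0.1161] tip [ 0.429  -0.1888  0.0484] F [-0.6  0.3  3.7] g 0.0021095662548021904
[[0.252, -0.06, -0.966], [0.008, -0.998, 0.064], [-0.968, -0.024, -0.251]]
```

Emit:
{"api": "move_arm", "payload": {
  "series": [
    [[0,0,0,0,0,-0.03,0],[0,0,0,0,0,0,0],[0,0,0,0,0,0,0]]
  ]
}}

```text
time_s: 11.68
tcp_pos: [0.4114, -0.1894, 0.1149]
ee_rot: [[0.253, -0.06, -0.966], [0.008, -0.998, 0.064], [-0.967, -0.024, -0.252]]
wrist_force: [-0.6, 0.6, 4.9]
gripper_width: 0.005
```

```bash
python3 st.py; python3 look.py 14 240 320 200 280
```

```text
t 11.675 j [ -5.1  15.3 -41.5  -5.5 -18.7  96.5] tcp [ 0.4114 -0.1894  0.1149] tip [ 0.4292 -0.1889  0.0472] F [-0.6  0.6  4.9] g 0.004704027906301667
[[0.253, -0.06, -0.966], [0.008, -0.998, 0.064], [-0.967, -0.024, -0.252]]
```

View pics/z14.png

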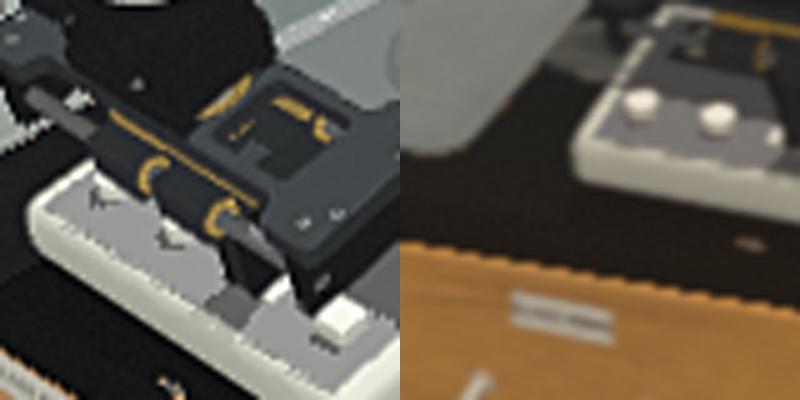

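Force 4.9 N over about 6 mm of tip travel means the key is fully down. Next I'll withdraw.

Emit:
{"api": "move_arm", "payload": {
  "series": [
    [[0,0,0,0,0,0.15,0],[0,0,0,-0.05,0,0.4,0],[0,0,0,-0.1,0,0.6,0],[0,0,0,-0.1,0,0.6,0],[0,0,0,-0.1,0.2,0.6,0],[0,0,0,-0.1,0.6,0.4,0],[0,0,0,0,0.6,0.2,0],[0,0,0,0,0.6,0,0],[0,0,0,0,0.6,0,0],[0,0,0,0,0,0,0],[0,0,0,0,0,0,0]]
  ]
}}

```text
time_s: 13.15
tcp_pos: [0.3775, -0.0302, 0.2977]
ee_rot: [[0.247, -0.065, -0.967], [0.009, -0.998, 0.07], [-0.969, -0.026, -0.245]]
wrist_force: [-0.3, -0.1, 0.1]
gripper_width: 0.002
```

```bash
python3 st.py; python3 look.py 15 155 345 185 375
```

```text
t 13.15 j [ 23.8 -10.  -39.4   7.1 -47.5  58. ] tcp [ 0.3775 -0.0302  0.2977] tip [ 0.3948 -0.0296  0.2299] F [-0.3 -0.1  0.1] g 0.002189480033242208
[[0.247, -0.065, -0.967], [0.009, -0.998, 0.07], [-0.969, -0.026, -0.245]]
```

View pics/z15.png

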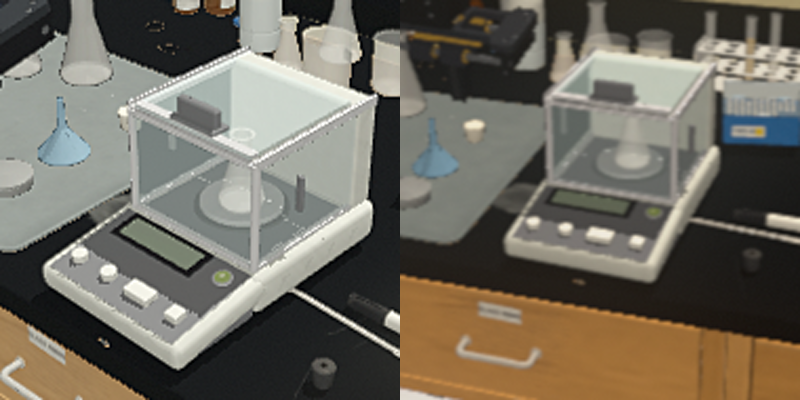

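```bash
python3 -c "
from station import r
print(r.finish_job())"
```

```text
the job is handed in; nothing more can be done
None
```

I pushed the glass top shut by its grip, then pressed and released the tare key, withdrew, and handed the job in. The clock stood at about 13.2 s before hand-in, of the 51 s allowed; no verdict was reported.

- **Glass top:** I pushed the rear face of the grip with the closed fingertips until it stalled at about 9 N, well above the 1–2 N sliding friction. Afterwards the grip appeared in both camera views within a pixel or two of where it should be when fully shut.
- **Tare key:** I pressed it with the tool tilted about 14°. The force rose to 4.9 N over about 6 mm of fingertip travel, which means fully down, and it was far below the 20 N limit.
- **Last pictures:** They show the top shut, all four keys up, the flask upright on the pan, and the things visible beside the balance apparently unmoved. The arm was clear with no force on the tool. I checked these by eye and did not measure object positions again.
- **Disagreement:** The fixed cameras put the tare key about 7 mm nearer the robot than the wrist camera did, and the fingertips stalled on the grip about 7 mm further back than I had predicted. I aimed between the two estimates, and the fingertips met the key as expected.

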